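Click-test the bench lights

TASK

Three identical cordless bench lights stand on the goldsmith's bench; one of them has a switch that no longer latches. Click each light's red button fully down where it stands: leave the two whose button stays down in place, pushed down, and pick up the one whose button pops back up and set it down (do not drop it) upright on the floor of the cardboard repairs box lined with white paper. Do not disturb the steel block, pliers or brass cup.

Things in the scene. Friction and masses are not known exactly. Their poses are not given: they have to be found in the camera images.
- light_a (a point): bench light A, its centre, 17 mm above its underside: loose rounded aluminium block, 64 (x, white lens at +x) x 42 (y, grip across this) x 34 mm high, 0.1-0.25 kg. Mid-top is a red push button 23 mm across on a yellow stem: up, its flat top is 32 mm above this point (15 mm above the block); fully down, 22 mm (5 mm)
- button_a (a joint): travel of the button of bench light A in m: 0 = up, 0.010 = fully down. Pushed slowly from above it takes 2 to 4 N (damped: faster needs more). A sound one stays down where it is pushed; a faulty one springs back up as soon as it is let go
- light_b (a point): bench light B, its centre, 17 mm above its underside: loose rounded aluminium block, 64 (x, white lens at +x) x 42 (y, grip across this) x 34 mm high, 0.1-0.25 kg. Mid-top is a red push button 23 mm across on a yellow stem: up, its flat top is 32 mm above this point (15 mm above the block); fully down, 22 mm (5 mm)
- button_b (a joint): travel of the button of bench light B in m: 0 = up, 0.010 = fully down. Pushed slowly from above it takes 2 to 4 N (damped: faster needs more). A sound one stays down where it is pushed; a faulty one springs back up as soon as it is let go
- light_c (a point): bench light C, its centre, 17 mm above its underside: loose rounded aluminium block, 64 (x, white lens at +x) x 42 (y, grip across this) x 34 mm high, 0.1-0.25 kg. Mid-top is a red push button 23 mm across on a yellow stem: up, its flat top is 32 mm above this point (15 mm above the block); fully down, 22 mm (5 mm)
- button_c (a joint): travel of the button of bench light C in m: 0 = up, 0.010 = fully down. Pushed slowly from above it takes 2 to 4 N (damped: faster needs more). A sound one stays down where it is pushed; a faulty one springs back up as soon as it is let go
- repair_box: the repairs box: open, empty, brown cardboard box lined with white paper, fixed to the bench, outside 140 mm (x) x 190 mm (y) x 28 mm high, walls and floor 4 mm thick; origin at the centre of its underside, z up
- green_box: bystander: green plastic box of findings with compartments, fixed, same outside size as the repairs box; origin at the centre of its underside; nothing goes in here
- bench_block: bystander: loose square steel block, 80 x 80 x 20 mm; origin at the centre of its underside
- pliers: bystander: loose pliers with red handles lying flat, about 135 mm long along x and 65 mm wide, 16 mm high; origin near the pivot, on the bench
- brass_cup: bystander: loose brass cup, 60 mm across, 60 mm high; origin at the centre of its underside
There are look-alikes about, which are no part of the job. Of the things shaped like the repair_box, the brown one is meant.

How it is judged:
By the outcome, as a careful person would: the job done as asked, in the order asked, and still so for the second after the job is handed in, with the robot touching nothing.
It also fails if it takes over 64 s, if anything falls off the work surface, if the arm or the gripper's body presses on something with over 40 N, if the wrist force passes 120 N, or if a joint passes its speed limit or range.

ROBOT

A 6-joint arm with a two-finger parallel gripper is mounted at the origin on the work surface. World frame = base frame: x ahead of the robot, y to its left, z up, the work surface at z = 0. Lengths are in m, angles in degrees, forces in N, time in s.
With the tool pointing down it reaches from about 0.325 to 1 m from the base axis. Payload 5.1 kg.
Tool frame: the origin (TCP) lies midway between the tips of the shut fingers; the grasp point (between the pads) lies 19 mm behind it; z points along the fingers, y is the line along which they close (so a half turn about z gives the same grasp; the last joint's range is limited). The gripper opens to 85 mm and grips with 20 to 120 N. Pads are 22 mm wide; open, the fingers measure 114 mm over their backs; the gripper's body (76 mm by 85 mm) begins 54 mm behind the grasp point. The pads swing forward as they close: fully open they stand 13 mm farther back than shut.
Start: joints at [59.095, 7.093, 94.555, -0, 78.352, -4.733], TCP at [0.287, 0.583, 0.192] pointing down, gripper open.
Joint ranges: [-149.61, 149.61], [-58.7, 133.49], [1.44, 155.28], [-77.14, 257.14], [18.33, 153.61], [-166.67, 166.67]. Speed limits (degrees/s): [147.25, 147.25, 180, 180, 180, 180].

INTERFACE

Orientations are given as [roll, pitch, yaw] about the fixed x, y, z axes, in that order (R = Rz(yaw) Ry(pitch) Rx(roll)).
In Python, from plant import r, viewer, current_t, current_joint_pos, current_joint_velocities, current_effort, current_ee_pos, current_orientation, current_force, current_moment, current_grip_width, current_finger_force gives the robot as it stands. The module is installed in compiled form; this text tells all that it offers. Calls block until the motion is done:
- r.move_ptp(position, orientation): joint-space move of the TCP to a pose.
- r.move_straight(position, orientation=None, speed=0.15, stop_force=None): straight line of the TCP; orientation=None keeps the orientation; speed is the mean speed in m/s. With stop_force (N) it stops when the force on the tool has changed by that much, and returns True; else False.
- r.movej(angles): joint-space move.
- r.grip(opening): finger opening in m; the grip force is fixed at half the most; returns when the fingers have stopped.
- r.pause(seconds).
- r.inverse_kinematics(position, orientation): joint angles nearest the present ones, or None.
- viewer.camera(name): name is "scene" or "top" or "wrist"; returns the picture (384x512x3 uint8, blue, green, red); there is no depth.
- viewer.camera_model(name): a dict with "fx", "fy", "cx", "cy" (pixels), "view" (4x4, takes a point from world to camera coordinates). Camera axes: x right, y down, z forward; pixel columns grow to the right and rows downward; lengths in m; the calibration is good to about 2 mm. A picture is of the moment at which its call begins: read the wrist's pose just before it. camera_model takes no time and is no camera call; for the wrist camera it gives the pose at the moment of the call.
A pose or a line that the arm cannot do raises r.IKError and nothing moves.
- r.finish_job(): hands the job in; it is judged then, once.
Readings, each from a call of its own:
- current_t(): time.
- current_joint_pos(): joint angles.
- current_joint_velocities(): joint speeds.
- current_effort(): joint torques, N m.
- current_ee_pos(): TCP position.
- current_orientation(): TCP orientation.
- current_force(): force on the tool from outside, world axes, zero at the start.
- current_moment(): the same for the moment, N m.
- current_grip_width(): finger opening in m.
- current_finger_force(): force on a finger pad.
Only numpy, scipy, OpenCV 4.12 (cv2) and the standard library are available. Lean on these libraries where they do the work, as an engineer would, in place of code of your own. Each camera call takes 0.05 s, during which the arm holds its last target. There are 200 camera calls.

## Working session

There is one attempt and no reset: what is moved stays moved. The work goes in short steps, each a Python script; the robot and the scene stay as the last script left them, time stands still between calls to the robot, and variables do not carry over. Pictures are saved under pics/ and viewed, at most 10 in all, crops included, and the job is handed in when it is done.

```bash
mkdir -p pics
python3 - <<'E'
from plant import *
import cv2, numpy as np
t=viewer.camera("top"); s=viewer.camera("scene")
cv2.imwrite("pics/top.png",t); cv2.imwrite("pics/scene.png",s)
for n in("top","scene"):
    m=viewer.camera_model(n); print(n,m["fx"],m["fy"],m["cx"],m["cy"]); print(np.round(m["view"],4))
print(current_t(),current_orientation())
E
```

```text
top 382.18303180107 382.18303180107 263.0899832994938 193.1038594394194
[[-0.0132 -0.9999  0.0067  0.0303]
 [-0.983   0.0117 -0.1833  0.4959]
 [ 0.1832 -0.009  -0.983   1.0432]
 [ 0.      0.      0.      1.    ]]
scene 361.69656945478147 361.69656945478147 259.3660143195657 190.60257976931808
[[ 0.6728  0.7396  0.0197 -0.356 ]
 [ 0.5587 -0.4904 -0.6688 -0.2258]
 [-0.485   0.4609 -0.7432  1.394 ]
 [ 0.      0.      0.      1.    ]]
0.1 [-1.79888685e+02 -9.88277384e-03  1.53825134e+02]
```

View pics/top.png

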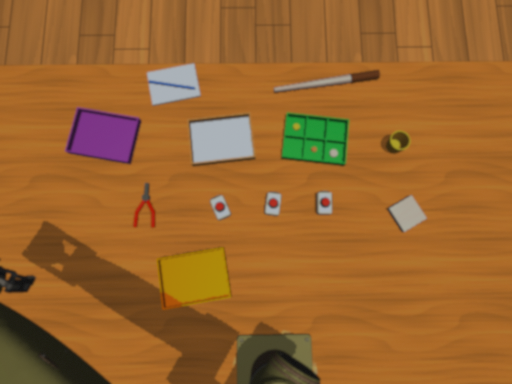

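View pics/scene.png

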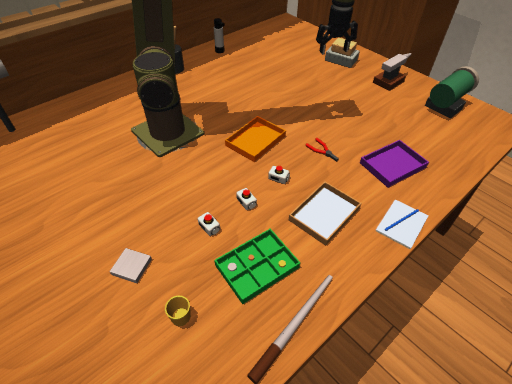

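The top view shows three lights at about (220,207), (273,203) and (325,203). The box-shaped things are:
- purple (104,136)
- white-lined with a brown rim (222,140)
- green (315,139)
- orange/yellow (195,277)

The white-lined brown one fits. I'll confirm it in an enlarged crop and measure.

```bash
cat > h.py <<'E'
import cv2, numpy as np
def cast(m,uv,z):
    V=np.array(m["view"]); R=V[:3,:3]; o=-R.T@V[:3,3]
    d=R.T@np.array([(uv[0]-m["cx"])/m["fx"],(uv[1]-m["cy"])/m["fy"],1.])
    return o+d*(z-o[2])/d[2]
def red(img):
    h=cv2.cvtColor(img,cv2.COLOR_BGR2HSV)
    return (((h[...,0]<5)|(h[...,0]>172))&(h[...,1]>150)&(h[...,2]>90)).astype(np.uint8)
def white(img):
    h=cv2.cvtColor(img,cv2.COLOR_BGR2HSV)
    return ((h[...,1]<70)&(h[...,2]>110)).astype(np.uint8)
def blobs(mask,lo,hi):
    c,_=cv2.findContours(mask,cv2.RETR_EXTERNAL,cv2.CHAIN_APPROX_NONE)
    return [k for k in c if lo<cv2.contourArea(k)<hi]
def rect(m,k,z):
    "min-area rectangle of a contour cast on plane z: centre, long side, short side, yaw of long side"
    p=np.array([cast(m,q[0],z)[:2] for q in k])
    (c,s,a)=cv2.minAreaRect((p*1000).astype(np.float32))
    if s[0]<s[1]: s=s[::-1]; a+=90
    return np.array(c)/1000,s,(a+90)%180-90
E
python3 - <<'E'
from h import *
from plant import viewer
t=cv2.imread("pics/top.png"); s=cv2.imread("pics/scene.png")
m=viewer.camera_model("top")
for k in blobs(red(t),20,400):
    M=cv2.moments(k); uv=(M["m10"]/M["m00"],M["m01"]/M["m00"]); print("red",np.round(uv,1),cv2.contourArea(k),np.round(cast(m,uv,.049),4))
for k in blobs(white(t),100,8000):
    c,sz,a=rect(m,k,.034 if cv2.contourArea(k)<900 else .006); print("white",k.mean(0).round(),c.round(4),np.round(sz),round(a,1))
a=cv2.resize(t[90:230,50:360],None,fx=2.5,fy=2.5,interpolation=cv2.INTER_CUBIC)
cv2.imwrite("pics/crop.png",a)
E
```

```text
red [219.3 206.2] 28.0 [0.4595 0.1481 0.049 ]
red [324.9 201.9] 29.5 [ 0.4683 -0.1506  0.049 ]
red [272.9 202.6] 29.0 [ 0.4681 -0.0034  0.049 ]
white [[407. 213.]] [ 0.4361 -0.3869] [78. 78.] 29.1
white [[220. 207.]] [0.46   0.1485] [64. 40.] 24.3
white [[324. 203.]] [ 0.4691 -0.1511] [61. 41.] -0.7
white [[273. 203.]] [ 0.4691 -0.0028] [65. 41.] -7.5
white [[221. 139.]] [0.6719 0.1493] [183. 128.] -83.9
white [[313.  83.]] [ 0.835  -0.1333] [237.  21.] -80.4
white [[173.  84.]] [0.854  0.2998] [152. 114.] -78.4
```

View pics/crop.png

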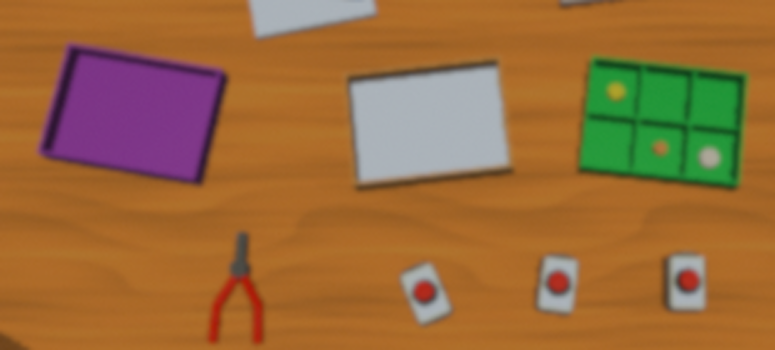

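The crop confirms it: the box with brown cardboard rims and a white lining, at top-image pixel (222,140). The measured inside is 183×128 mm (182×132 expected), and the lights measure about 64×41 mm, so the sizes fit. I'll press all three buttons, checking for spring-back by the residual force on lifting and by a wrist picture.

```bash
cat > push.py <<'E'
from h import *
from plant import *
L=[(0.4598,0.1483,24),(0.4686,-0.0031,-7.5),(0.4687,-0.1508,-0.7)]
r.move_straight([0.287,0.583,0.25])
r.grip(0.0)
ims=[]
for i,(x,y,a) in enumerate(L):
    o=[180,0,a]
    r.move_ptp([x,y,0.12],o); r.move_straight([x,y,0.056],o,speed=0.1); r.pause(0.2)
    f0=current_force()[2]
    s=r.move_straight([x,y,0.0365],o,speed=0.015,stop_force=12)
    r.pause(0.2); f1=current_force()[2]; z1=current_ee_pos()[2]
    r.move_straight([x,y,0.0435],o,speed=0.03); r.pause(0.3)
    f2=current_force()[2]
    print(i,s,"z",round(z1,4),"F",np.round([f1-f0,f2-f0],2),"z2",round(current_ee_pos()[2],4),"t",current_t())
    r.move_straight([x,y,0.12],o,speed=0.15); r.pause(0.1)
    w=viewer.camera("wrist"); ims.append(w)
cv2.imwrite("pics/w.png",cv2.resize(np.hstack(ims),None,fx=.52,fy=.52,interpolation=cv2.INTER_AREA))
E
python3 push.py
```

```text
0 False z 0.0366 F [-0.61 -0.24] z2 0.0434 t 6.4917
1 False z 0.0366 F [ 0.07 -0.27] z2 0.0434 t 11.2833
2 False z 0.0366 F [-0.18 -0.1 ] z2 0.0433 t 16.0583
```

View pics/w.png

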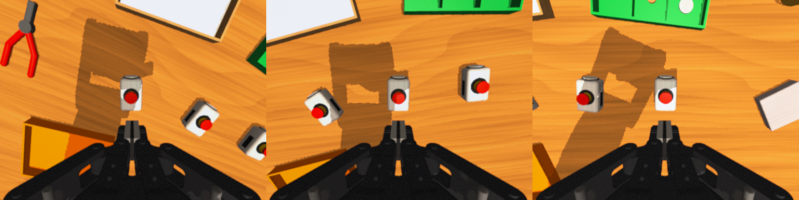

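No contact was felt: the pushes reached z = 0.0366 with no force. In the wrist pictures all three lights stand undisturbed with their buttons up, at about (130,97), (399,97) and (665,97). I'll check the geometry by triangulating from the wrist camera against the top view.

Run:
```python
from h import *
from plant import *
print(current_ee_pos(),current_orientation(),current_grip_width(),current_joint_pos())
def ray(m,uv):
    a=cast(m,uv,0.);b=cast(m,uv,.1);return a,(b-a)/np.linalg.norm(b-a)
def tri(rs):
    A=sum(np.eye(3)-np.outer(d,d) for a,d in rs);b=sum((np.eye(3)-np.outer(d,d))@a for a,d in rs)
    p=np.linalg.solve(A,b);return p,[np.linalg.norm(np.cross(p-a,d)) for a,d in rs]
cs={}
for n in("top","scene","wrist"):
    m=viewer.camera_model(n); im=viewer.camera(n)
    if n=="wrist": cv2.imwrite("pics/w2.png",im)
    for k in blobs(red(im),8,5000):
        M=cv2.moments(k); uv=(M["m10"]/M["m00"],M["m01"]/M["m00"])
        print(n,np.round(uv,1),cv2.contourArea(k),np.round(cast(m,uv,.049),4)); cs.setdefault(n,[]).append((m,uv))
for a,na in ((a,n) for n in("top","scene") for a in cs[n]):
  for b in cs["wrist"]+cs["scene"]:
    p,e=tri([ray(*a),ray(*b)])
    if max(e)<.004 and e[0]>0 and abs(p[2])<.1: print(na,np.round(a[1]),np.round(b[1]),p.round(4),np.round(e,4))
```

```text
[ 0.46765096 -0.15033342  0.11827899] [-1.79930170e+02  1.59043879e-01 -7.01254798e-01] -9.250677759006907e-05 [-2.40857646e+01 -9.96523519e+00  1.18571064e+02  1.02251621e-03
  7.15678670e+01  6.66152623e+01]
top [219.3 206.3] 28.5 [0.4594 0.1482 0.049 ]
top [146.4 206.6] 12.5 [0.461  0.3531 0.049 ]
top [273.  202.5] 34.0 [ 0.4683 -0.0036  0.049 ]
scene [207.6 217.4] 29.0 [ 0.4698 -0.1524  0.049 ]
scene [245.9 192. ] 21.0 [ 0.4684 -0.003   0.049 ]
scene [278.7 168. ] 19.5 [0.4594 0.1491 0.049 ]
scene [318.4 146.8] 75.0 [0.4751 0.3301 0.049 ]
wrist [ 96.8 190.7] 381.5 [ 0.4666 -0.0041  0.049 ]
wrist [255.5 187.9] 403.0 [ 0.4676 -0.1522  0.049 ]
top [219. 206.] [279. 168.] [0.4595 0.1484 0.0495] [0.0004 0.0004]
top [273. 202.] [ 97. 191.] [ 0.4675 -0.0041  0.0499] [0.0008 0.0008]
top [273. 202.] [246. 192.] [ 0.4684 -0.0034  0.0493] [0.0003 0.0003]
scene [208. 217.] [256. 188.] [ 0.4673 -0.1518  0.0464] [0.0008 0.0008]
scene [246. 192.] [ 97. 191.] [ 4.647e-01 -2.000e-04  4.330e-02] [0.0005 0.0005]
scene [279. 168.] [279. 168.] [ 0.4209  0.1914 -0.0068] [0. 0.]Traceback (most recent call last):
  File "<stdin>", line 18, in <module>
  File "<stdin>", line 8, in tri
    r = gufunc(a, b, signature=signature)
    raise LinAlgError("Singular matrix")
numpy.linalg.LinAlgError: Singular matrix
```

View pics/w2.png

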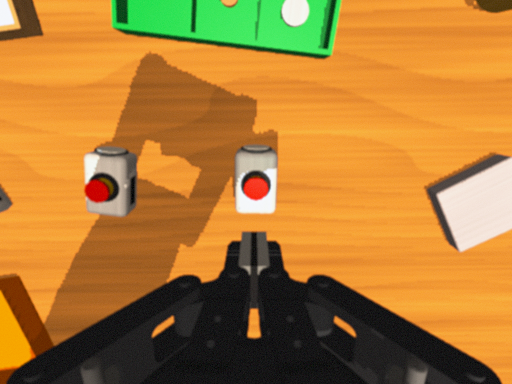

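The three views agree that the buttons are at z ≈ 0.049, right under the path. In the wrist picture light C is at (256,187) and the fingertips at (254,240). Next I'll check where the reported TCP projects against those visible tips, and do one guarded push with the profile recorded.

Run:
```python
from h import *
from plant import *
def proj(m,p):
    c=np.array(m["view"])@np.r_[p,1]; return np.round([m["fx"]*c[0]/c[2]+m["cx"],m["fy"]*c[1]/c[2]+m["cy"],c[2]],3)
m=viewer.camera_model("wrist"); p=np.array(current_ee_pos()); print("tcp px",proj(m,p), "20mm back",proj(m,p+[0,0,.02]))
x,y,o=.4685,-.1515,[180,0,-.7]
r.move_straight([x,y,0.054],o,speed=.1); r.pause(.3); f0=np.array(current_force())
for z in(.050,.046,.042,.039,.037,.0355):
    s=r.move_straight([x,y,z],o,speed=.02,stop_force=12); r.pause(.1)
    print(s,np.round(current_ee_pos(),4),np.round(np.array(current_force())-f0,2))
    if s: break
m=viewer.camera_model("wrist"); print("tcp px",proj(m,np.array(current_ee_pos())),current_t())
cv2.imwrite("pics/w3.png",viewer.camera("wrist"))
```

```text
tcp px [2.53465e+02 2.17223e+02 1.97000e-01] 20mm back [2.53420e+02 2.29816e+02 1.78000e-01]
False [ 0.4685 -0.1515  0.0499] [-0.43  0.82 -0.91]
False [ 0.4685 -0.1515  0.046 ] [-0.38  0.17  0.19]
False [ 0.4685 -0.1515  0.042 ] [-0.6  -0.44 -0.05]
False [ 0.4685 -0.1515  0.039 ] [-0.67 -0.12 -1.  ]
False [ 0.4685 -0.1515  0.037 ] [-1.18 -0.21 -0.05]
False [ 0.4685 -0.1515  0.0355] [-0.19 -0.03 -0.78]
tcp px [2.53459e+02 2.17206e+02 1.97000e-01] 20.575
```

View pics/w3.png

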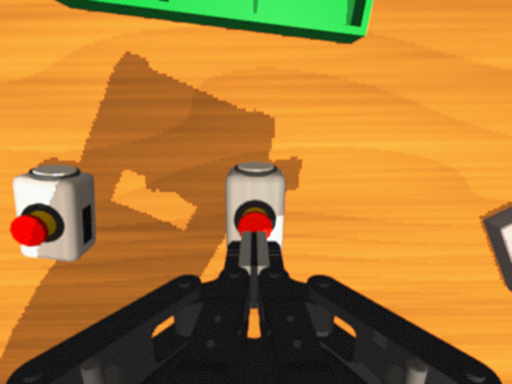

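The picture shows light C's button still up at (256,222), with the fingertips at (254,232) hovering above it. The reported TCP projects to row 217, so the real tips sit roughly 20–25 mm behind the reported TCP. I'll feel downward in guarded steps to measure this offset.

Run:
```python
from h import *
from plant import *
x,y,o=.4685,-.1515,[180,0,-.7]
f0=np.array(current_force())
z=.0355
while z>.006:
    z-=.002
    s=r.move_straight([x,y,z],o,speed=.02,stop_force=10); r.pause(.05)
    f=np.array(current_force())-f0
    print(s,np.round(current_ee_pos()[2],4),np.round(f,2))
    if s or f[2]>9: break
m=viewer.camera_model("wrist");print(current_t())
cv2.imwrite("pics/w4.png",viewer.camera("wrist")[120:300,150:360])
```

```text
False 0.0334 [ 0.2  -0.46  0.32]
False 0.0314 [ 0.57 -0.63  0.44]
False 0.0294 [ 0.17 -0.98  1.25]
False 0.0274 [0.28 0.03 0.31]
False 0.0254 [-0.77  0.21  0.14]
False 0.0234 [ 0.02 -0.58  0.71]
False 0.0214 [ 0.23 -0.82  0.08]
False 0.0194 [-0.14 -1.11  0.62]
False 0.0174 [-0.29 -0.23 -0.49]
False 0.0154 [ 0.1   0.11 -0.39]
False 0.0134 [ 0.55 -0.13 -0.75]
False 0.0114 [ 0.78  0.48 -0.68]
False 0.0095 [-0.15 -1.88  0.21]
False 0.0075 [ 0.3  -0.94  1.46]
False 0.0054 [ 1.   -0.73  1.4 ]
25.125
```

View pics/w4.png

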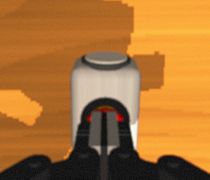

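There's still no contact at a reported z of 0.005. The crop shows the tips at about (105,112), with the red button still visible below and behind them. A scene close-up gives an independent tip height at no arm-time cost.

Run:
```python
from h import *
from plant import *
def proj(m,p):
    c=np.array(m["view"])@np.r_[p,1]; return np.round([m["fx"]*c[0]/c[2]+m["cx"],m["fy"]*c[1]/c[2]+m["cy"]],1)
p=np.array(current_ee_pos()); print(p,current_orientation())
for n in("scene","wrist"):
    m=viewer.camera_model(n)
    for dx in(0,.011): print(n,dx,[proj(m,p+[dx,0,d]).tolist() for d in(0,.02,.03,.04,.05,.06)])
s=viewer.camera("scene")
cv2.imwrite("pics/s2.png",cv2.resize(s[150:250,150:280],None,fx=6,fy=6,interpolation=cv2.INTER_CUBIC))
```

```text
[ 0.46860305 -0.15154929  0.00544325] [ 1.79993643e+02 -1.67757991e-02 -7.01974017e-01]
scene 0 [[208.8, 225.9], [208.3, 221.9], [208.0, 219.9], [207.7, 217.8], [207.4, 215.7], [207.1, 213.6]]
scene 0.011 [[211.0, 228.1], [210.5, 224.1], [210.2, 222.1], [210.0, 220.0], [209.7, 217.9], [209.4, 215.8]]
wrist 0 [[253.5, 217.2], [253.4, 229.8], [253.4, 237.1], [253.4, 245.3], [253.4, 254.5], [253.4, 265.0]]
wrist 0.011 [[253.3, 202.4], [253.2, 213.5], [253.2, 220.1], [253.2, 227.4], [253.1, 235.7], [253.1, 245.1]]
```

View pics/s2.png

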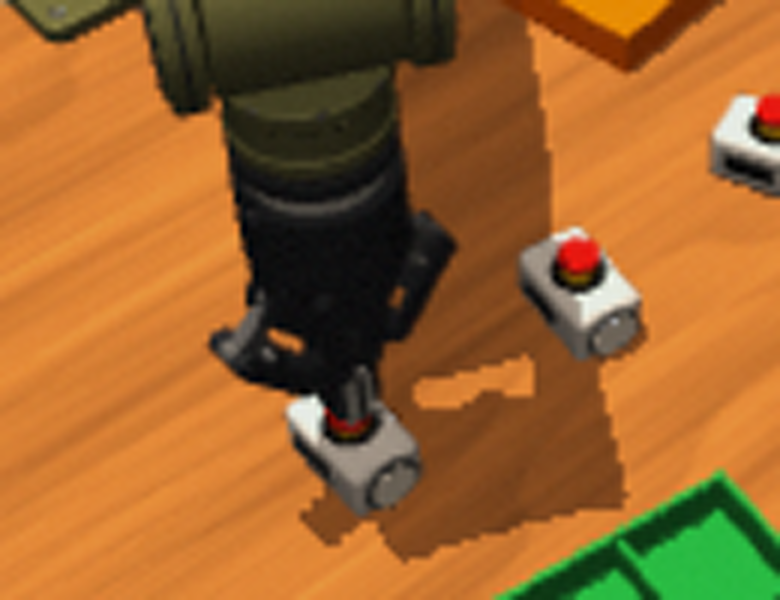

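The scene close-up shows the tips at full pixel (208,220), just touching light C's raised red button. That puts the true tip 30–45 mm behind the reported TCP. I'll keep descending under guard: the stop position calibrates the offset, and the residual force on lifting tests the latch.

Run:
```python
from h import *
from plant import *
x,y,o=.4685,-.1515,[180,0,-.7]
f0=np.array(current_force())[2]; z=.0055
while z>-.022:
    z-=.003
    s=r.move_straight([x,y,z],o,speed=.02,stop_force=8)
    f=np.mean([current_force()[2] for _ in range(5)])-f0; ze=current_ee_pos()[2]
    print(s,round(ze,4),round(f,2))
    if s or f>8: break
if s or f>4:
    for d in(.004,.007):
        r.move_straight([x,y,ze+d],o,speed=.03); r.pause(.15); print("up",round(current_ee_pos()[2],4),round(current_force()[2]-f0,2))
print(current_t())
```

```text
False 0.0023 0.02
True -0.0002 2.44
up 0.0035 -0.55
up 0.0069 -0.88
26.6
```

Run:
```python
from h import *
from plant import *
x,y,o=.4685,-.1515,[180,0,-.7]
f0=np.mean([current_force()[2] for _ in range(5)])
F=lambda: round(np.mean([current_force()[2] for _ in range(5)])-f0,2)
for z in(.003,.001,-.001,-.003,-.005,-.007,-.009,-.011,-.013):
    s=r.move_straight([x,y,z],o,speed=.015,stop_force=15); f=F(); ze=current_ee_pos()[2]
    print(s,round(ze,4),f)
    if s or f>13: break
for d in(.002,.005):
    r.move_straight([x,y,ze+d],o,speed=.03); r.pause(.15); print("up",round(current_ee_pos()[2],4),F())
print(current_t())
cv2.imwrite("pics/s3.png",cv2.resize(np.hstack([viewer.camera("scene")[180:250,170:250],viewer.camera("scene")[180:250,170:250]])[:,:80],None,fx=6,fy=6,interpolation=cv2.INTER_CUBIC))
```

```text
False 0.0028 0.11
False 0.0008 -0.95
False -0.0002 4.95
True -0.0002 5.71
up 0.0015 -0.21
up 0.0048 0.35
28.5833
```

It stops hard at a reported z of -0.0002 twice. That is 10 mm below first contact at about 0.010, so light C's button is fully down and holds, with no force on lifting. The tip offset is therefore 39 mm. I'll now push B and A with that correction.

Run:
```python
from h import *
from plant import *
F=lambda: np.mean([current_force()[2] for _ in range(5)])
r.move_straight([.4685,-.1515,.06],speed=.2)
for n,x,y,a in(("mid",.4680,-.0035,-7.5),("left",.4595,.1484,24)):
    o=[180,0,a]
    r.move_ptp([x,y,.05],o); r.move_straight([x,y,.016],o,speed=.1); r.pause(.15); f0=F()
    s=r.move_straight([x,y,-.002],o,speed=.018,stop_force=15); z=current_ee_pos()[2]; f1=F()-f0
    out=[]
    for d in(.003,.006):
        r.move_straight([x,y,z+d],o,speed=.03); r.pause(.1); out.append(round(F()-f0,2))
    print(n,s,round(z,4),round(f1,2),"lift F",out,current_t())
    r.move_straight([x,y,.06],o,speed=.2)
r.move_ptp([.46,.30,.12],[180,0,24]); print(current_t())
t=viewer.camera("scene"); cv2.imwrite("pics/s4.png",cv2.resize(t[150:240,185:305],None,fx=6,fy=6,interpolation=cv2.INTER_CUBIC))
```

```text
mid True -0.0002 4.69 lift F [np.float64(0.49), np.float64(0.7)] 32.0167
left True -0.0002 4.6 lift F [np.float64(2.57), np.float64(1.47)] 35.4
36.5167
```

View pics/s4.png

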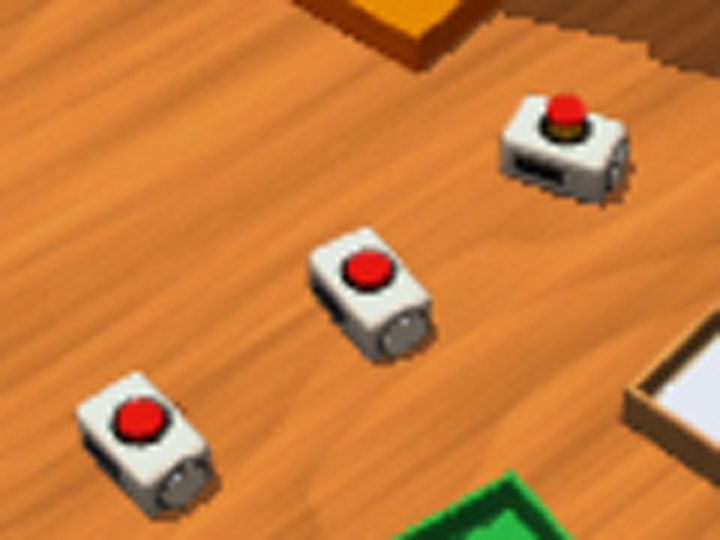

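The enlarged view settles it. The buttons at (140,418) and (368,268) are flush. The left light's button at (565,112) has sprung back up with its yellow stem visible, so the left light is faulty. I'll re-measure it from the top, grasp it with the same 39 mm tip correction, and lift.

Run:
```python
from h import *
from plant import *
m=viewer.camera_model("top"); t=viewer.camera("top")
x,y,a=.4595,.1484,24
for k in blobs(white(t),100,900):
    c,s,b=rect(m,k,.034)
    if np.hypot(c[0]-x,c[1]-y)<.02: print("rect",c,np.round(s),round(b,1)); a=b
for k in blobs(red(t),15,400):
    M=cv2.moments(k); p=cast(m,(M["m10"]/M["m00"],M["m01"]/M["m00"]),.049); print("red",p.round(4))
    if np.hypot(p[0]-x,p[1]-y)<.01: x,y=(x+p[0])/2,(y+p[1])/2
assert abs(a-24)<6
o=[180,0,a]
r.grip(.07)
r.move_ptp([x,y,.035],o)
s=r.move_straight([x,y,-.036],o,speed=.08,stop_force=12); print("down",s,current_ee_pos()[2].round(4),current_t())
if not s:
    r.grip(.02); w=current_grip_width(); print("grip",round(w,4),round(current_finger_force(),1),current_t())
    if .036<w<.047:
        r.move_straight([x,y,.025],o,speed=.12); print("held",round(current_grip_width(),4),current_t())
```

```text
rect [0.45995316 0.14852199] [64. 40.] 24.3
red [0.4594 0.1482 0.049 ]
red [ 0.4672 -0.0033  0.049 ]
red [ 0.4682 -0.1502  0.049 ]
down False -0.0355 39.0583
grip 0.0411 62.5 39.425
held 0.0412 40.0833
```

Run:
```python
from h import *
from plant import *
x,y,o=.672,.149,[180,0,6.]
r.move_straight([x,y,.03],o,speed=.12); print("w",round(current_grip_width(),4),current_t())
r.move_straight([x,y,-.022],o,speed=.1); r.pause(.1)
s=r.move_straight([x,y,-.0345],o,speed=.02,stop_force=5); r.pause(.1)
print("contact",s,current_ee_pos().round(4),round(current_grip_width(),4),current_t())
r.grip(.065); r.pause(.2)
r.move_straight([x,y,.05],o,speed=.1); print(current_t())
r.move_ptp([.46,.35,.15],[180,0,24]); print(current_t())
t=viewer.camera("scene"); cv2.imwrite("pics/s5.png",cv2.resize(t[140:250,190:370],None,fx=4,fy=4,interpolation=cv2.INTER_CUBIC))
```

```text
w 0.0409 42.0083
contact True [ 0.6723  0.149  -0.0311] 0.0413 43.3667
44.9
46.0833
```

View pics/s5.png

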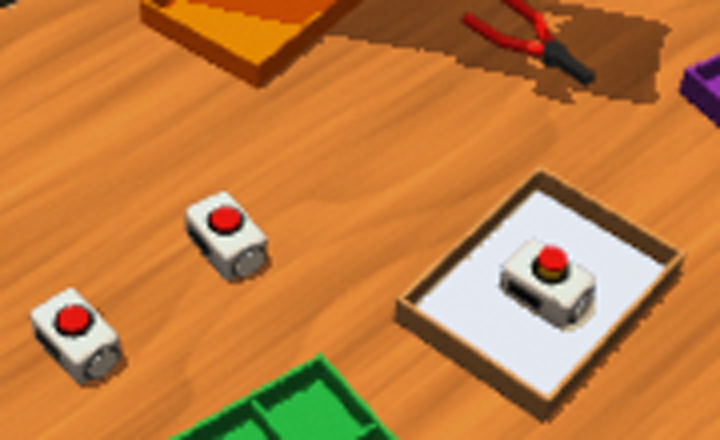

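The picture shows the faulty light upright on the white-lined floor at (548,280), with its button up. The other two stand in place with their buttons down at (73,320) and (226,220). Contact came at -0.0311, which fits the 4 mm floor.

```bash
python3 -c "
from plant import *
print(r.finish_job(),current_t())"
```

```text
the job is handed in; nothing more can be done
the job is handed in; nothing more can be done
```

The job is handed in: all three buttons were clicked, the two sound lights stand in place with their buttons down, and the faulty left-hand one was set down upright in the brown white-lined repairs box at about 46 s; the fingertips turned out to sit 39 mm short of the reported TCP, so the first pushes missed and I corrected for it.

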